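# Hang the rack bracket and rack the turning blank

### The job

Hook the loose steel bracket's tabs into the empty slotted upright, level with the bracket already on the other upright, and push it fully down so that the spring pin locks above it. Then lay the long square turning blank across the two brackets' arms, square to them and about centred between the uprights. Leave the other things on the bench where they are.

Things in the scene. Friction and masses are not known exactly. Their poses are not given: they have to be found in the camera images.
- bracket: loose steel bracket, 0.5 kg, an upright frame 130 mm long standing on its flat foot (44 mm wide, 4 thick). Origin: rear face of its back plate, mid-width, level with the foot's underside; +x points out of the rear face, the way the tabs point; z up. Back plate 4 thick, 36 wide, 112 high. Front post at x = -122 to -130 mm, 14 wide, 104 high: an end stop
- bracket_grip (a point): on the loose bracket's top bar, at x = -58, z = 84 mm of the bracket, close above its centre of mass; can be pinched from above across y. The bar is 10 mm wide (y) and 12 high, from z = 78 to 90 mm, between back plate and front post; open below it down to the foot
- bracket_tab (a point): on the bracket's upper tab: x = 0, z = 76 mm of the bracket, under the root of the tab's neck. There are two hooked tabs (z = 76 and 26 mm), 6 mm wide, reaching 15 mm behind the rear face: a neck 10 mm high and, behind a gap of 5 (top) to 8 mm (bottom), a lip hanging 11 mm below it, sloped so that it draws the bracket tight as it goes down
- upright_free: the empty slotted steel upright, fixed on the rack's base: a channel 44 mm wide, 225 high, open at the rear. Origin: foot of its front face, mid-width, 20 mm above the bench; x points into it, z up. Front wall 4 mm thick with three slots on the mid line, each 11 wide, 30 high, lower edges at z = 56, 106, 156 mm. The bracket belongs in the upper two: level with the other one
- seat (a point): on the empty upright's front face, 100 mm above the bench: where the loose bracket's origin lies, axes in line, when hooked in the upper two slots and fully down. The tabs pass through the slots with the bracket held 11 to 20 mm above this, until its back plate meets the front face; then push it down until the necks stand on the slots' lower edges
- lock_pin (a joint): brass spring pin, round nose, 10 mm across, standing 8 mm out of the empty upright's front face, 119 mm above the seat. 0 = fully out, 0.008 = flush (about 3.5 N). The bracket's back plate pushes it in as the tabs go through the slots; once the bracket is fully down the pin springs out again over the plate's top edge and locks it
- upright_used: the other upright, same make and frame, 230 mm to the left or right of the empty one, with a like bracket and pin fixed on it, at the seat's height: the top face of its bar is 170 mm above this origin, 190 mm above the bench
- used_seat (a point): origin of the bracket already on the other upright; axes like the loose bracket's own
- rack_base: wooden base plate of the rack, 90 x 340 x 20 mm, fixed to the bench; origin at the centre of its underside; y is its long side, the line from upright to upright; x points away from the brackets' arms and is parallel to the uprights' x. The uprights' front faces lie at x = -20 mm
- blank: square wooden turning blank, 340 x 32 x 32 mm, 0.24 kg, lying on the bench; long side along its own x axis; origin at the centre of its underside
- offcut: bystander: short off-cut of the same square wood stock as the blank, 110 x 32 x 32 mm: not the one to use; origin at the centre of its underside
- sanding_block: bystander: cork block 100 x 60 x 28 mm, origin at the centre of its underside
- bowl: bystander: turned wooden bowl, 130 mm across, 50 mm high, origin at the centre of its underside
- wax_jar: bystander: closed amber jar 70 mm across, 70 mm high, origin at the centre of its underside
- wrench: bystander: steel spanner about 160 mm long lying flat
- disc: bystander: round wooden disc 120 mm across, 22 mm thick, lying flat, origin at the centre of its underside
Mind the look-alikes: they are no part of the job. Leave any blue or red look-alike of the bracket alone.

How it is judged:
On the way:
1. the loose bracket is hooked in the upper two slots of the empty upright, fully down, with the pin sprung out above it (x of bracket in the frame of seat between -0.005 and 0.005 m and y of bracket in the frame of seat between -0.006 and 0.006 m and z of bracket in the frame of seat between -0.0045 and 0.0045 m and angle between bracket's own z axis and vertical below 0.06 rad and angle between the x axis of bracket and the x axis of upright_free, either way round below 0.12 rad and value of joint lock_pin below 0.003 m), for 0.2 s.
At the end, for the whole second after the job is handed in: Bracket at the seat (5 mm in x, 6 mm sideways, 4.5 mm in height, tilt 0.06, yaw 0.12 rad), pin less than 3 mm in; blank resting on both brackets between end stops and uprights, middle within 50 mm of the rack's middle, within 0.15 rad of the line of uprights; released, still (all of step 1 and z of blank in the frame of seat between 0.085 and 0.098 m and x of blank in the frame of seat between -0.13 and 0 m and y of blank in the frame of rack_base between -0.05 and 0.05 m and angle between the x axis of blank and the y axis of rack_base, either way round below 0.15 rad and contact force between blank and bracket above 0.1 N and contact force between blank and upright_used above 0.1 N and contact force between blank and the fingers below 0.1 N and linear speed of each of blank, bracket below 0.03 m/s); the robot touches nothing.
It fails at once if a bystander (off-cut, cork block, bowl, jar, spanner, disc) is shifted by more than 40 mm (distance of any of offcut, sanding_block, bowl, wax_jar, wrench, disc from where it was at the start of the episode above 0.04 m).
It also fails if it takes over 69 s, if anything falls off the work surface, if the arm or the gripper's body presses on something with over 40 N, if the wrist force passes 120 N, or if a joint passes its speed limit or range.

### The arm

A 6-joint arm with a two-finger parallel gripper is mounted at the origin on the work surface. World frame = base frame: x ahead of the robot, y to its left, z up, the work surface at z = 0. Lengths are in m, angles in rad, forces in N, time in s.
With the tool pointing down it reaches from about 0.35 to 0.975 m from the base axis. Payload 4.9 kg.
Tool frame: the origin (TCP) lies on the mounting face of the last link; the fingertips stand 173 mm ahead of it and the grasp point (between the pads) lies 155 mm ahead of it (grip_point_offset is the distance from the TCP to the grasp point, in m); y points along the fingers, x is the direction in which the jaws open and shut, and the axes are right-handed (so a half turn about y gives the same grasp; the last joint's range is limited). The gripper opens to 85 mm and grips with 20 to 120 N. Pads are 22 mm wide; open, the fingers measure 114 mm over their backs; the gripper's body (76 mm by 85 mm) begins 54 mm behind the grasp point. The pads swing forward as they close: fully open they stand 13 mm farther back than shut.
Start: joints at [-0.119, 0.053, 1.613, -0, 1.476, -0.119], TCP at [0.625, 0, 0.405] pointing down, gripper open.
Joint ranges: [-3.01, 3.01], [-1.01, 2.22], [0.06, 2.58], [-1.02, 4.17], [0.09, 2.62], [-3.14, 3.14]. Speed limits (rad/s): [2.57, 2.57, 3.14, 3.14, 3.14, 3.14].

### API

Orientations are given as a rotation vector (axis times angle).
In Python, from workcell import get_state, snapshot, hand_in, grip_point_offset gives the robot as it stands. The module is installed in compiled form; this text tells all that it offers.
- The arm moves only by the shell command python3 -m pendant 'ROWS' [FORCE]. ROWS is JSON, a list of rows, each a list of 5 numbers: the shift along the world's x, y, z as a fraction of full scale, then the turn about the world's z as a fraction of full scale, then the closure in counts, from 0 (fully open) to 255 (shut). In form: [[tx, ty, tz, roll, grip], ...]. A call has 1 to 10 rows; each row shifts and turns the commanded pose from where the row before left it; what a row does not reach is not made up. Full scale, the value 1, is 40 mm for a shift and 0.12 rad for a turn. A row lasts 1/10 s, in which the tool goes at most 50 mm and 8.59 degrees, less where a joint would pass 70% of its speed; a pose out of reach is approached as far as the arm can. A call with a number of a shift or a turn outside -1 to 1 is refused whole. A call with a gripper value outside its range is refused whole. The fingers move at their own pace and stop on an object; FORCE is the grip in N (left out, the last holds). Time passes only in rows, so rows that do not move let the fingers close. It gives the time, the measured TCP pose, the force and the opening at its end, in the units of the state.
- get_state(): the state, without advancing time (a new reading comes with each control period).
- snapshot(name): name is "scene" or "side" or "wrist"; returns a dict with "color" (420x560x3 uint8, blue, green, red), "fx", "fy", "cx", "cy" (pixels), "dist_coeffs" ([k1, k2, p1, p2, k3] as OpenCV has them; the pictures are not rectified), "R" (3x3) and "t" (3): a world point X has camera coordinates R X + t; the wrist camera has in their place "mount" (4x4, takes a point from camera to tool coordinates, whose origin is the TCP and whose axes are the tool frame's). Camera axes: x right, y down, z forward; pixel columns grow to the right and rows downward; lengths in m; the calibration is good to about 2 mm. A picture is of the moment at which its call begins: read the wrist's pose just before it. There is no depth.
- hand_in(): hands the job in, once; it reports no verdict.
The state is a dict: "time": time; "joints": joint angles; "joint_velocities": joint speeds; "effort": joint torques, N m; "position": TCP position; "tcp_rot": TCP orientation; "ft_force": force on the tool from outside, world axes, zero at the start; "wrist_torque": the same for the moment, N m; "grip_width": finger opening in m.
Only numpy, scipy, OpenCV 4.12 (cv2) and the standard library are available. Lean on these libraries where they do the work, as an engineer would, in place of code of your own. Each camera call takes 0.05 s, during which the arm holds its last target.

## Working session

There is one attempt and no reset: what is moved stays moved. The work goes in short steps, Python scripts to look and compute and a shell command to move; the robot and the scene stay as the last step left them, time stands still between calls to the robot, and variables do not carry over. Pictures are saved under pics/ and viewed, and the job is handed in when it is done.

```bash
mkdir -p pics
python3 - <<'E'
from workcell import get_state, snapshot, grip_point_offset
import cv2
s=get_state();print(s['time'],s['position'],s['tcp_rot'],s['grip_width'],grip_point_offset)
for n in("scene","side","wrist"):
    d=snapshot(n);cv2.imwrite(f"pics/{n}0.png",d["color"])
    print(n,{k:(v.tolist() if hasattr(v,'tolist') else v) for k,v in d.items() if k!="color"})
E
```

```text
0.0 [6.24718924e-01 6.56892823e-05 4.03489821e-01] [-1.57055967  0.00157068  0.00163981] 0.08534329727012083 0.1547
scene {'fx': 388.7202993704301, 'fy': 388.7202993704301, 'cx': 283.65654002347895, 'cy': 204.6024256146177, 'dist_coeffs': [0.020350557606419847, 0.0, 0.0, 0.0, 0.0], 'R': [[0.14632047558712208, 0.9890874102771723, 0.017216656329134668], [0.6628870988530686, -0.08511591285036864, -0.743865562822887], [-0.7342826517071749, 0.12025546229109743, -0.6681074847590274]], 't': [-0.08758194658189214, -0.2320798111933402, 1.5665267362573698]}
side {'fx': 456.1720401266438, 'fy': 456.1720401266438, 'cx': 282.14299592659563, 'cy': 219.69239800901025, 'dist_coeffs': [0.007374364212425108, 0.0, 0.0, 0.0, 0.0], 'R': [[-0.9787660942223555, -0.2047258966159824, -0.01020980193231338], [-0.09595457927210341, 0.501621717827039, -0.8597490162372761], [0.18113434659784597, -0.8405135093852045, -0.5106147168105702]], 't': [0.4880040114932057, 0.16741489384034905, 1.316213986751663]}
wrist {'fx': 296.18610369754373, 'fy': 296.18610369754373, 'cx': 280.57572501839087, 'cy': 216.2092518960216, 'dist_coeffs': [-0.0581198643153554, 0.0, 0.0, 0.0, 0.0], 'mount': [[0.9999999049410341, 0.0004327554046939964, 5.32980200674548e-05, -0.0007839257322269644], [6.270119132115404e-05, -0.2636890638425121, 0.9646077304678916, 0.031237779386200648], [0.0004314933137858428, -0.9646076354314307, -0.2636890659107823, 0.0672123157522275], [0.0, 0.0, 0.0, 1.0]]}
```

View pics/scene0.png

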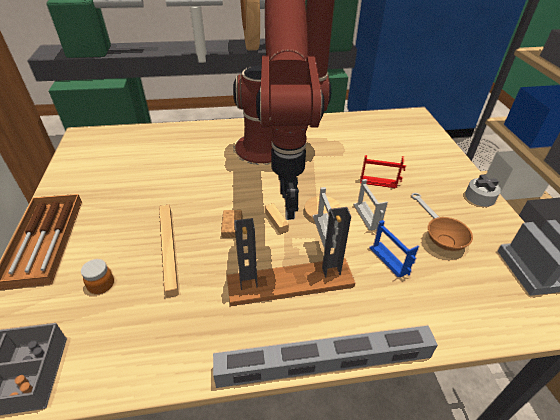

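View pics/side0.png

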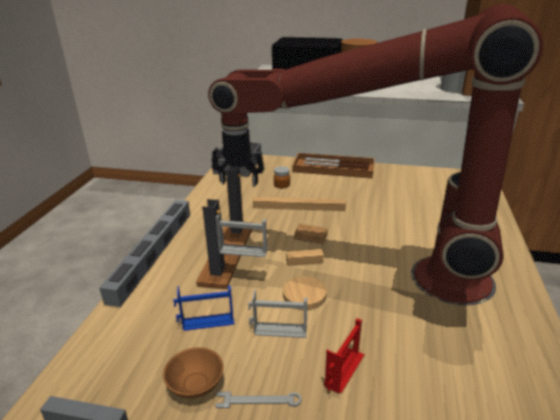

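View pics/wrist0.png

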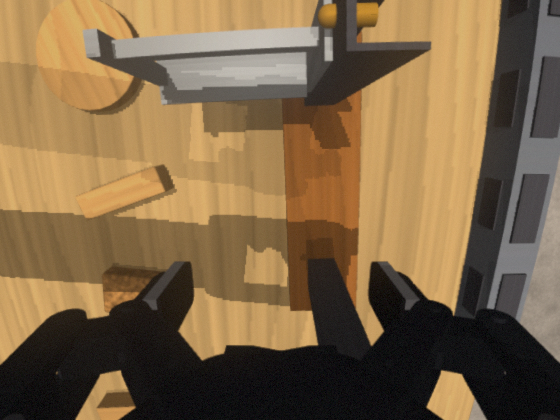

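Run:
```python
import cv2
a=cv2.imread("pics/scene0.png");b=cv2.imread("pics/side0.png")
cv2.imwrite("pics/s1.png",cv2.resize(a[140:310,210:430],None,fx=3.5,fy=3.5,interpolation=cv2.INTER_CUBIC))
cv2.imwrite("pics/s2.png",cv2.resize(b[190:345,165:355],None,fx=3.8,fy=3.8,interpolation=cv2.INTER_CUBIC))
```

```text
(no output)
```

View pics/s1.png

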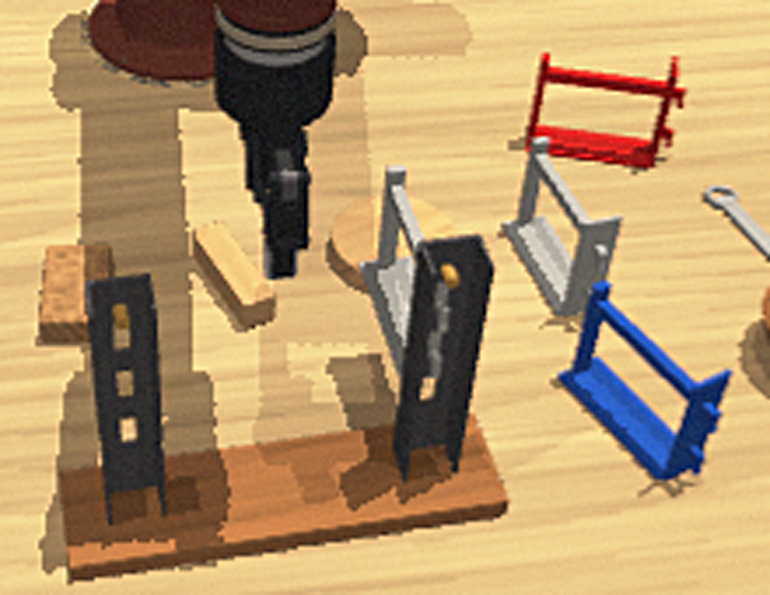

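View pics/s2.png

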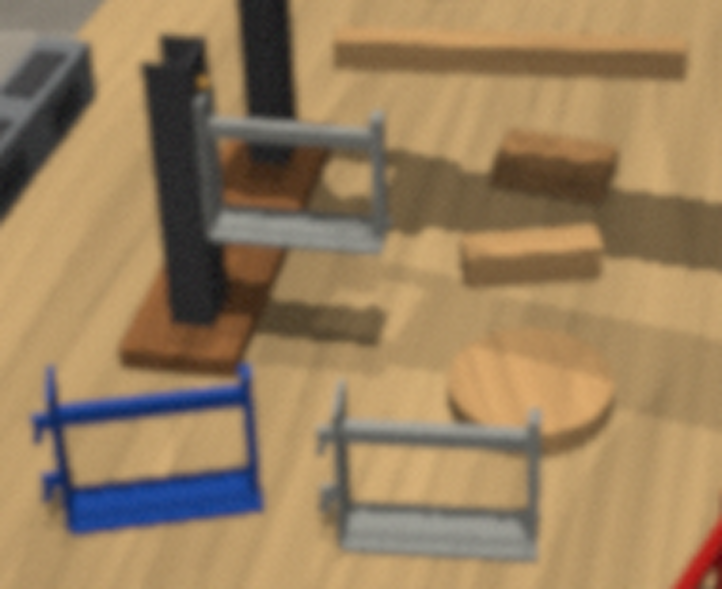

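```bash
cat > h.py <<'E'
import numpy as np,cv2
from scipy.spatial.transform import Rotation as Ro
def cam(d,st=None):
    K=np.array([[d['fx'],0,d['cx']],[0,d['fy'],d['cy']],[0,0,1]]);D=np.array(d['dist_coeffs'])
    if 'R' in d: R=np.array(d['R']).T; c=-R@np.array(d['t'])
    else:
        M=np.array(d['mount']);Rt=Ro.from_rotvec(st['tcp_rot']).as_matrix()
        R=Rt@M[:3,:3]; c=np.array(st['position'])+Rt@M[:3,3]
    return K,D,R,c
def ray(cm,p):
    K,D,R,c=cm
    u=cv2.undistortPoints(np.array([[p]],float),K,D)[0,0]
    v=R@np.array([u[0],u[1],1]);return c,v/np.linalg.norm(v)
def plane(cm,p,z):
    c,v=ray(cm,p);return c+v*(z-c[2])/v[2]
def tri(l):
    A=np.zeros((3,3));b=np.zeros(3)
    for cm,p in l:
        c,v=ray(cm,p);P=np.eye(3)-np.outer(v,v);A+=P;b+=P@c
    x=np.linalg.solve(A,b)
    return x,[np.linalg.norm(np.cross(x-ray(cm,p)[0],ray(cm,p)[1])) for cm,p in l]
def proj(cm,X):
    K,D,R,c=cm
    return cv2.projectPoints(np.array([X],float),cv2.Rodrigues(R.T)[0],-R.T@c,K,D)[0][0,0]
E
python3 - <<'E'
from h import *
from workcell import *
np.set_printoptions(precision=4,suppress=True)
st=get_state()
S=cam(snapshot("scene"));T=cam(snapshot("side"));W=cam(snapshot("wrist"),st)
s=lambda x,y:(210+x/3.5,140+y/3.5); t=lambda x,y:(165+x/3.8,190+y/3.8)
print("camera pos",S[3],T[3],W[3])
print("post top",plane(S,s(540,145),.104),plane(T,t(534,413),.104),tri([(S,s(540,145)),(T,t(534,413))]))
print("plate top",plane(S,s(600,225),.112),plane(T,t(341,388),.112))
print("free top front L/R corner scene",plane(S,s(92,285),.245),plane(S,s(150,277),.245))
print("used top",plane(S,s(425,240),.245),plane(S,s(485,237),.245))
print("rack scene",[plane(S,s(*p),.02) for p in((505,495),(68,567),(60,478),(480,420))])
print("blank scene",plane(S,(165,206),.032),plane(S,(170,294),.032))
print("blank side",plane(T,t(335,35),.032),plane(T,t(685,45),.032))
E
```

```text
camera pos [ 1.3169 -0.1215  0.8755] [0.2553 1.1222 0.821 ] [0.624  0.0673 0.3725]
post top [0.3922 0.2893 0.104 ] [0.3795 0.292  0.104 ] (array([0.3823, 0.2908, 0.0995]), [np.float64(0.003487482350579465), np.float64(0.0034874823505795477)])
plate top [0.5133 0.303  0.112 ] [0.5017 0.3012 0.112 ]
free top front L/R corner scene [ 0.6676 -0.125   0.245 ] [ 0.6649 -0.0865  0.245 ]
used top [0.6528 0.104  0.245 ] [0.6551 0.1459 0.245 ]
rack scene [array([0.709 , 0.1766, 0.02  ]), array([ 0.7288, -0.1602,  0.02  ]), array([ 0.6469, -0.1629,  0.02  ]), array([0.6336, 0.1775, 0.02  ])]
blank scene [ 0.3481 -0.3478  0.032 ] [ 0.6922 -0.3091  0.032 ]
blank side [ 0.6698 -0.3006  0.032 ] [ 0.3369 -0.3431  0.032 ]
```

```bash
python3 -m pendant '[[-0.3,0,0.3,1,0],[-0.3,0,0.3,1,0],[-0.3,0,0.3,1,0],[-0.3,0,0.3,1,0],[-0.3,0,0.3,1,0],[-0.3,0,0,1,0],[-0.3,0,0,1,0],[0,0,0,1,0],[0,0,0,1,0],[0,0,0,1,0]]'; python3 -m pendant '[[0,0,0,1,0],[0,0,0,1,0],[0,0,0,1,0],[0,0,0,0.6,0],[0,0,0,0,0]]'
python3 - <<'E'
from workcell import *
import cv2
print(get_state()['tcp_rot']); cv2.imwrite("pics/w1.png",snapshot("wrist")["color"])
E
```

```text
time: 1.3
position: [0.5408, 0.0, 0.4648]
tcp_rot: [-1.36, -0.936, 0.936]
ft_force: [-0.3, 0.1, 0.3]
grip_width: 0.0854
time: 1.8
position: [0.5409, 0.0, 0.4647]
tcp_rot: [-1.18, -1.254, 1.254]
ft_force: [-0.5, 0.2, -0.8]
grip_width: 0.0858
[-1.17972007 -1.25404535  1.25404109]
```

View pics/w1.png

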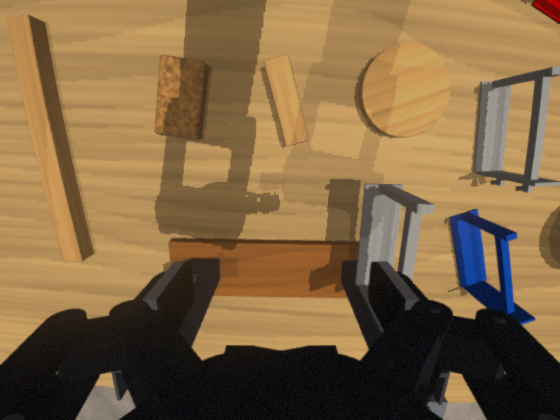

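Run:
```python
import cv2
a=cv2.imread("pics/w1.png")
cv2.imwrite("pics/w1a.png",cv2.resize(a[170:310,340:560],None,fx=3.5,fy=3.5,interpolation=cv2.INTER_CUBIC))
cv2.imwrite("pics/w1b.png",cv2.resize(a[50:210,440:560],None,fx=3.5,fy=3.5,interpolation=cv2.INTER_CUBIC))
cv2.imwrite("pics/w1c.png",cv2.resize(a[220:310,150:380],None,fx=3.4,fy=3.4,interpolation=cv2.INTER_CUBIC))
```

```text
(no output)
```

View pics/w1a.png

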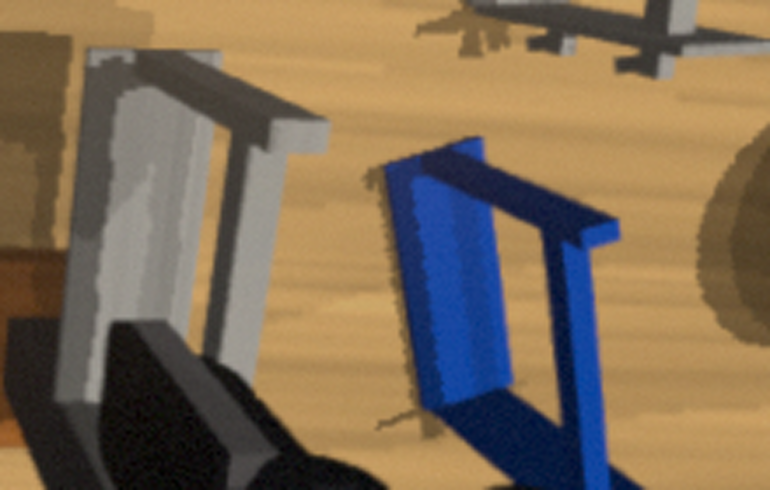

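View pics/w1b.png

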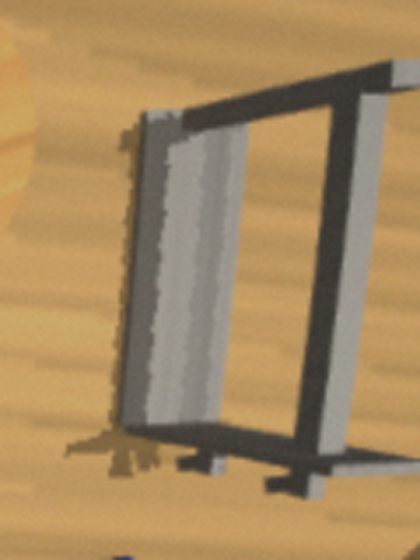

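View pics/w1c.png

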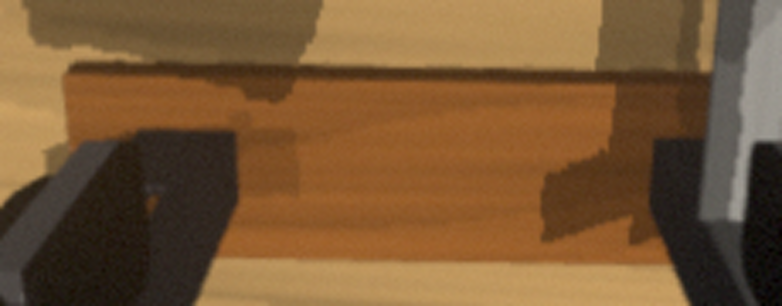

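Run:
```python
from h import *
from workcell import *
np.set_printoptions(precision=4,suppress=True)
st=get_state()
W=cam(snapshot("wrist"),st)
b=lambda x,y:(440+x/3.5,50+y/3.5);c=lambda x,y:(150+x/3.4,220+y/3.4);a=lambda x,y:(340+x/3.5,170+y/3.5)
n1,n2,f1,f2=[plane(W,c(*p),.02) for p in((72,75),(710,82),(240,257),(660,263))]
print("rack",n1,n2,f1,f2,"yaw",np.arctan2(-(n2-n1)[0],(n2-n1)[1]),np.arctan2(-(f2-f1)[0],(f2-f1)[1]))
q=[plane(W,b(*p),.09) for p in((358,95),(386,95),(318,453),(346,453))]
print("bar",q); m=(q[0]+q[1])/2;e=(q[2]+q[3])/2
d=e-m;print(m,e,np.linalg.norm(d),np.arctan2(d[1],d[0]))
q=[plane(W,a(*p),.19) for p in((242,155),(284,155),(218,350),(252,350))]
m=(q[0]+q[1])/2;e=(q[2]+q[3])/2
d=e-m;print("used bar",m,e,np.arctan2(d[1],d[0]))
q=[plane(W,a(*p),.204) for p in((272,152),(325,152),(327,120),(272,118))];print("used post top",q)
B=[plane(W,p,.032) for p in((30,17),(92,256),(66,262),(10,17))];print("blank",B)
```

```text
rack [ 0.6362 -0.1574  0.02  ] [0.6225 0.1226 0.02  ] [ 0.7213 -0.083   0.02  ] [0.7128 0.1114 0.02  ] yaw 0.048885944943003426 0.043481412684280185
bar [array([0.3865, 0.2884, 0.09  ]), array([0.3853, 0.2985, 0.09  ]), array([0.5027, 0.3038, 0.09  ]), array([0.5018, 0.3146, 0.09  ])]
[0.3859 0.2934 0.09  ] [0.5022 0.3092 0.09  ] 0.11741297238566613 0.1345662202486262
used bar [0.5313 0.1162 0.19  ] [0.5837 0.1185 0.19  ] 0.04409933114867477
used post top [array([0.5271, 0.1113, 0.204 ]), array([0.5264, 0.1239, 0.204 ]), array([0.5188, 0.1229, 0.204 ]), array([0.5191, 0.1098, 0.204 ])]
blank [array([ 0.3399, -0.3308,  0.032 ]), array([ 0.6618, -0.2751,  0.032 ]), array([ 0.6748, -0.3182,  0.032 ]), array([ 0.3392, -0.3595,  0.032 ])]
```

```bash
python3 -m pendant '[[-0.29,0.94,0,0.6,0],[-0.29,0.94,0,0,0],[-0.29,0.94,0,0,0],[-0.29,0.94,0,0,0],[-0.29,0.94,0,0,0],[-0.29,0.94,-0.7,0,0],[-0.29,0.94,-0.7,0,0],[-0.28,0.96,-0.7,0,0],[0,0,-0.7,0,0],[0,0,0,0,0]]'
cat > look.py <<'E'
import sys
from workcell import *
import cv2
st=get_state();print(st['time'],st['position'],st['tcp_rot'],st['ft_force'],st['grip_width'])
n,o=sys.argv[1:3];im=snapshot(n)["color"]
if len(sys.argv)>3:
    x0,y0,x1,y1=map(int,sys.argv[3].split(','));f=min(800/(x1-x0),600/(y1-y0));print("scale",f)
    im=cv2.resize(im[y0:y1,x0:x1],None,fx=f,fy=f,interpolation=cv2.INTER_CUBIC)
cv2.imwrite("pics/"+o+".png",im)
E
python3 look.py wrist w2
```

```text
time: 2.9
position: [0.4467, 0.302, 0.3477]
tcp_rot: [-1.139, -1.299, 1.314]
ft_force: [-0.4, -0.7, -0.1]
grip_width: 0.0854
2.9 [0.44674231 0.30195432 0.3476965 ] [-1.13906452 -1.29935405  1.31423073] [-0.41078451 -0.65710194 -0.12161254] 0.08538502832116807
```

View pics/w2.png

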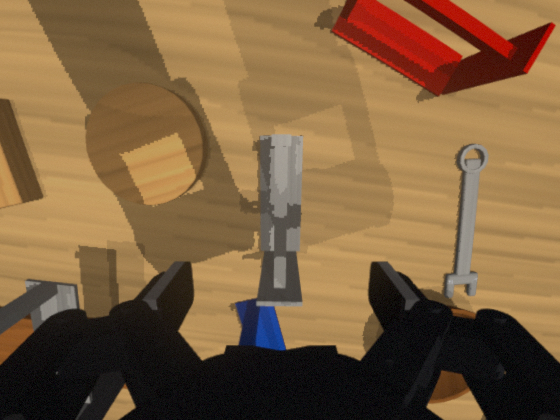

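```bash
python3 look.py wrist w2z 220,120,340,320
```

```text
2.95 [0.44779807 0.30163358 0.35053619] [-1.14140022 -1.30231532  1.31032853] [-0.20914489  0.67126596  0.65975218] 0.08533810365945582
scale 3.0
```

View pics/w2z.png

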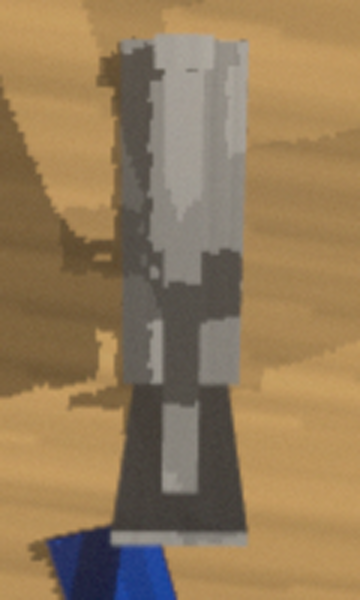

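Run:
```python
from h import *
from workcell import *
np.set_printoptions(precision=4,suppress=True)
st=get_state();W=cam(snapshot("wrist"),st)
print(st['position'],Ro.from_rotvec(st['tcp_rot']).as_matrix())
b=lambda x,y:(220+x/3,120+y/3)
for n,p,z in(("post back top",(184,36),.104),("plate top front",(179,531),.112),("plate top rear",(179,545),.112),("bar rear",(180,492),.09)):print(n,plane(W,b(*p),z))
```

```text
[0.4487 0.3015 0.3528] [[-0.132  -0.0007 -0.9912]
 [ 0.9912 -0.0005 -0.132 ]
 [-0.0004 -1.      0.0007]]
post back top [0.379  0.2932 0.104 ]
plate top front [0.5046 0.3087 0.112 ]
plate top rear [0.5088 0.3093 0.112 ]
bar rear [0.5048 0.309  0.09  ]
```

```bash
python3 -m pendant '[[0.05,0,-0.7,0,0],[0,0,-0.7,0,0],[0,0,-0.7,0,0],[0,0,-0.7,0,0],[0,0,0,0,0],[0,0,0,0,0]]' 80;  python3 -m pendant '[[0,0,0,0,255],[0,0,0,0,255],[0,0,0,0,255],[0,0,0,0,255],[0,0,0,0,255],[0,0,0,0,255],[0,0,0,0,255],[0,0,0,0,255]]'; python3 look.py wrist w3
```

```text
time: 3.65
position: [0.4517, 0.3014, 0.2426]
tcp_rot: [-1.145, -1.308, 1.304]
ft_force: [-0.1, 0.2, -0.0]
grip_width: 0.0852
time: 4.45
position: [0.4508, 0.3016, 0.2412]
tcp_rot: [-1.144, -1.307, 1.307]
ft_force: [-1.2, -2.1, 3.6]
grip_width: 0.0083
4.45 [0.45078233 0.301589   0.24116482] [-1.14370149 -1.30695304  1.30666291] [-1.19920235 -2.11301326  3.62815382] 0.008290949182296989
```

View pics/w3.png

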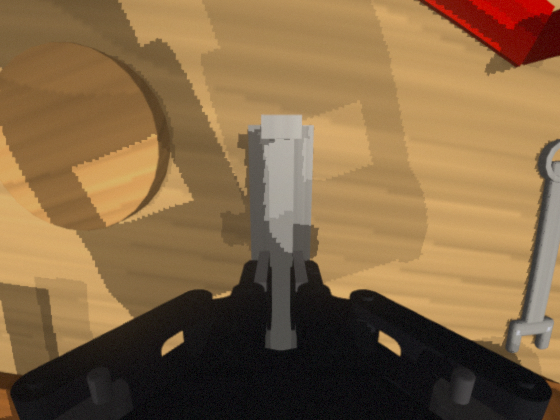

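```bash
python3 -m pendant '[[0,0,0.4,0,255],[0,0,0.8,0,255],[-0.2,0,0.9,0,255],[-0.4,0,0.8,0,255],[-0.4,-0.4,0,0,255],[0,-0.7,0,0,255],[0,-0.9,0,0,255],[0,-0.9,0,0,255],[0,-0.9,0,0,255],[0,-0.9,0,-0.2,255]]'; python3 -m pendant '[[0,-0.9,0,-0.2,255],[0,-0.9,0,-0.3,255],[0,-0.9,0,0,255],[0,-0.9,0,0,255],[0,-0.9,0,0,255],[0,-0.8,0,0,255],[0,-0.3,0,0,255],[0,0,0,0,255],[0,0,0,0,255],[0,0,0,0,255]]'; python3 look.py wrist w4; python3 look.py side d4 ; python3 look.py scene s4
```

```text
time: 5.5
position: [0.4097, 0.1125, 0.3561]
tcp_rot: [-1.154, -1.289, 1.29]
ft_force: [1.1, -0.4, -5.5]
grip_width: 0.0081
time: 6.5
position: [0.4105, -0.1094, 0.3564]
tcp_rot: [-1.184, -1.247, 1.246]
ft_force: [0.6, 0.1, -4.5]
grip_width: 0.0084
6.5 [ 0.41052445 -0.10935679  0.35639397] [-1.18382151 -1.24654707  1.24598893] [ 0.62317444  0.12419143 -4.54448829] 0.008360484644823335
6.55 [ 0.410582   -0.10932866  0.3564934 ] [-1.18399941 -1.24674174  1.24628435] [ 0.15545076 -0.10906775 -4.36702199] 0.008233603544081997
6.6 [ 0.41060758 -0.10938759  0.35655685] [-1.18420601 -1.24674296  1.24643566] [-0.45811351 -0.66531659 -4.49654016] 0.00862436870438465
```

View pics/w4.png

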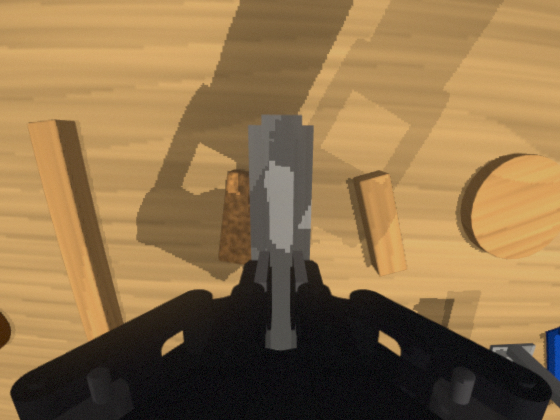

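View pics/d4.png

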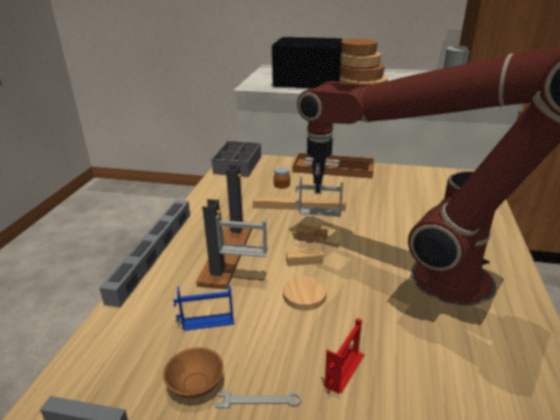

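View pics/s4.png

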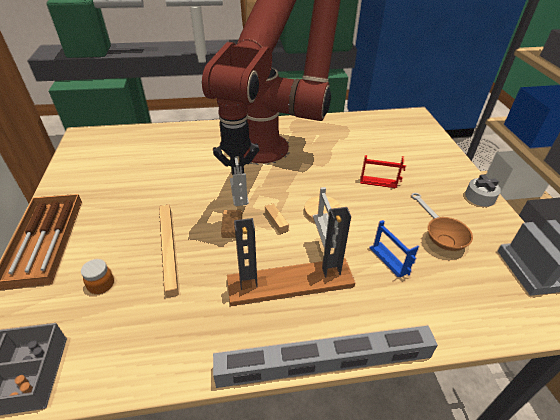

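```bash
python3 -m pendant '[[0.5,0,0,0,255],[0.8,0,0,0,255],[0.9,0,0,0,255],[0.8,0,0,0,255],[0.5,-0.07,0,0,255],[0,0,0,0,255],[0,0,0,0,255]]'; python3 look.py side d5 175,150,325,270; python3 look.py scene s5 210,180,310,300; python3 look.py wrist w5
```

```text
time: 7.35
position: [0.5507, -0.1126, 0.3563]
tcp_rot: [-1.184, -1.245, 1.246]
ft_force: [0.4, -0.3, -4.5]
grip_width: 0.0082
7.35 [ 0.55067388 -0.11261817  0.35625886] [-1.18357656 -1.24526798  1.2464006 ] [ 0.40129967 -0.32477747 -4.51218733] 0.00821590551307021
scale 5.0
7.4 [ 0.55023506 -0.11267987  0.35628318] [-1.18390432 -1.24512565  1.24609152] [-0.27838209 -1.16267825 -4.48959634] 0.00849631266201289
scale 5.0
7.45 [ 0.55000294 -0.11278131  0.35635157] [-1.1843772  -1.24507986  1.24582495] [-0.06580734  0.78200526 -4.10454015] 0.008398609418437055
```

View pics/d5.png

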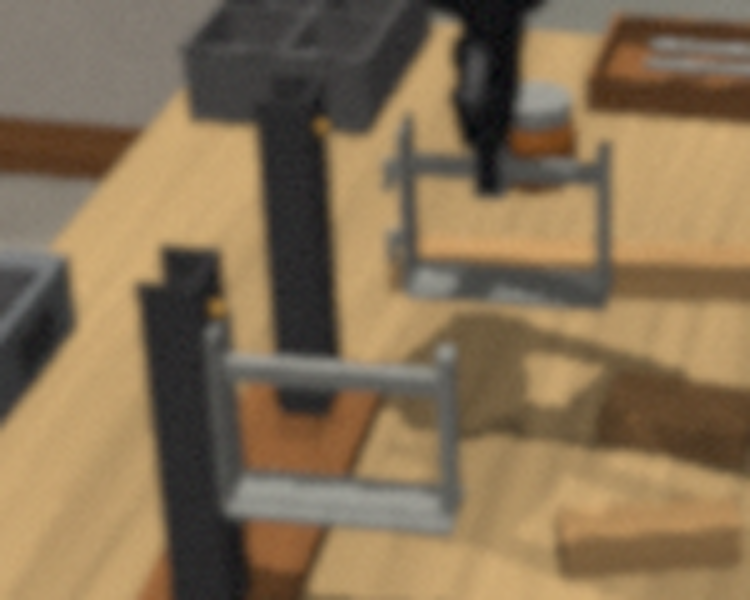

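View pics/s5.png

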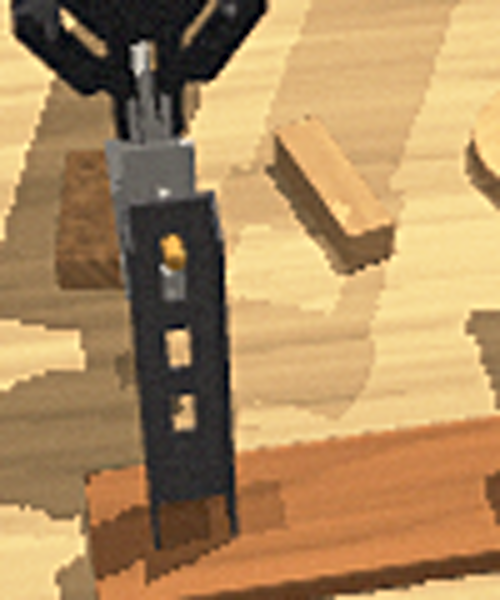

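View pics/w5.png

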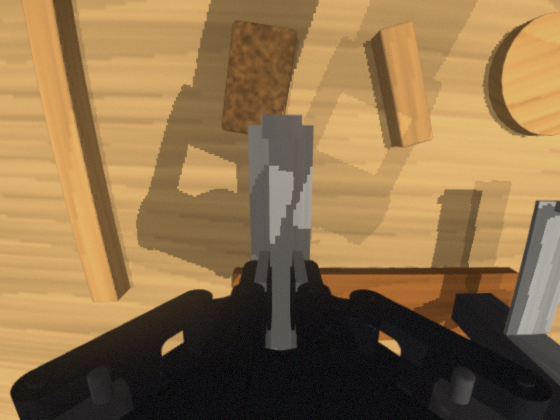

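Run:
```python
from h import *
from workcell import *
np.set_printoptions(precision=4,suppress=True)
S=cam(snapshot("scene"))
b=lambda x,y:(210+x/5,180+y/5)
print("slots",plane(S,b(179,348),.141),plane(S,b(184,412),.091))
print("slot mid bottom/top",plane(S,b(180,367),.126),plane(S,b(178,329),.156))
print("upright top rear",plane(S,b(132,207),.245),plane(S,b(213,195),.245))
print("plate top rear corners",plane(S,b(107,143),.2275),plane(S,b(193,147),.2275))
print("tab",plane(S,b(165,192),.196))
s=get_state();print(s['time'],s['position']);R=Ro.from_rotvec(s['tcp_rot']).as_matrix();print(np.arctan2(-R[1,2],-R[0,2]),R[2])
p=s['position'];y=np.arctan2(-R[1,2],-R[0,2]);print("origin est",p+[.0577*np.cos(y),.0577*np.sin(y),-.241])
```

```text
slots [ 0.6641 -0.1078  0.141 ] [ 0.6638 -0.1075  0.091 ]
slot mid bottom/top [ 0.6635 -0.1079  0.126 ] [ 0.6649 -0.1076  0.156 ]
upright top rear [ 0.6675 -0.1248  0.245 ] [ 0.6644 -0.0871  0.245 ]
plate top rear corners [ 0.603  -0.1344  0.2275] [ 0.6112 -0.0929  0.2275]
tab [ 0.6084 -0.108   0.196 ]
7.55 [ 0.5499 -0.113   0.3567]
0.04920278830029294 [ 0.0001 -1.      0.0003]
origin est [ 0.6075 -0.1101  0.1157]
```

```bash
python3 -m pendant '[[0.4,0.02,0,0,255],[0.4,0.02,0,0,255],[0.1,0.005,0,0,255],[0.1,0.005,0,0,255],[0,0,0,0,255]]'; python3 look.py side d6 215,150,315,230; python3 look.py scene s6 210,180,310,300
```

```text
time: 8.05
position: [0.5904, -0.1112, 0.3567]
tcp_rot: [-1.185, -1.245, 1.245]
ft_force: [0.0, 0.3, -4.2]
grip_width: 0.0087
8.05 [ 0.59036059 -0.11120442  0.35666834] [-1.18528148 -1.2451172   1.24541804] [ 0.01972917  0.29597406 -4.17302251] 0.008683523430053339
scale 7.5
8.1 [ 0.5902057  -0.111196    0.35661678] [-1.1851219  -1.24493684  1.2455167 ] [ 0.67870228 -0.95959106 -3.55638031] 0.008112985945526379
scale 5.0
```

View pics/d6.png

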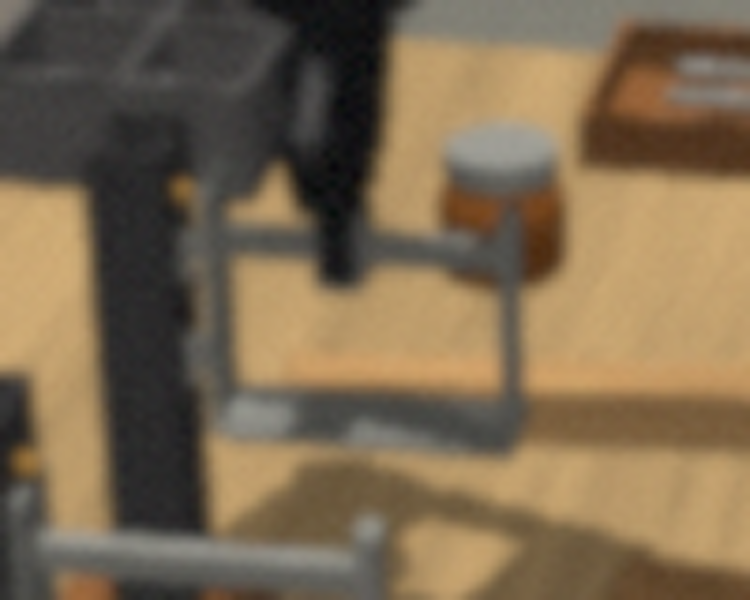

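View pics/s6.png

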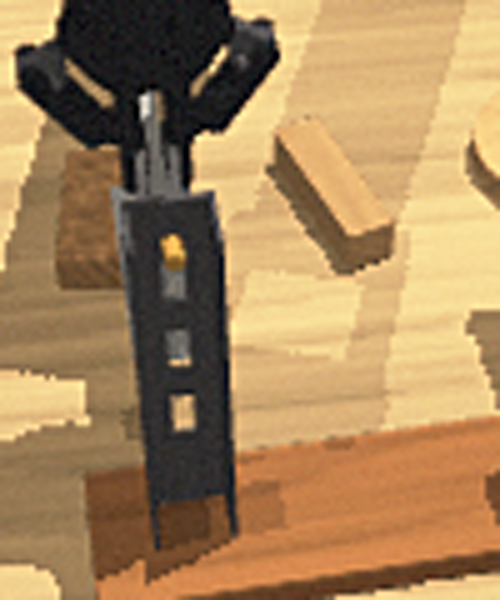

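```bash
python3 -m pendant '[[0.1,0.005,0,0,255],[0.05,0.002,0,0,255],[0,0,0,0,255]]'; python3 -m pendant '[[0.05,0.002,0,0,255],[0.05,0.002,0,0,255],[0,0,0,0,255]]'; python3 look.py side d7 215,150,315,230; python3 look.py scene s7 210,180,310,300
```

```text
time: 8.45
position: [0.5966, -0.1109, 0.3566]
tcp_rot: [-1.185, -1.245, 1.246]
ft_force: [-1.9, 0.8, -4.0]
grip_width: 0.0084
time: 8.75
position: [0.6006, -0.1108, 0.3565]
tcp_rot: [-1.185, -1.245, 1.246]
ft_force: [-2.2, 0.5, -3.9]
grip_width: 0.0083
8.75 [ 0.60061735 -0.11076087  0.35650182] [-1.18485428 -1.24477154  1.24573121] [-2.16902115  0.4533154  -3.93750266] 0.0082913543498979
scale 7.5
8.8 [ 0.6005504  -0.11076115  0.35652327] [-1.18482858 -1.24484067  1.24576922] [-2.51070947  0.05771716 -3.65661266] 0.00825041967301255
scale 5.0
```

View pics/d7.png

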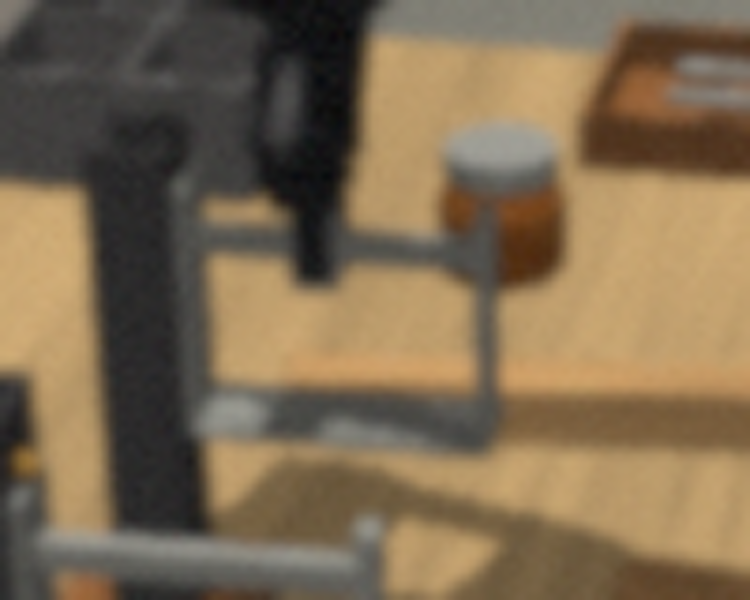

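View pics/s7.png

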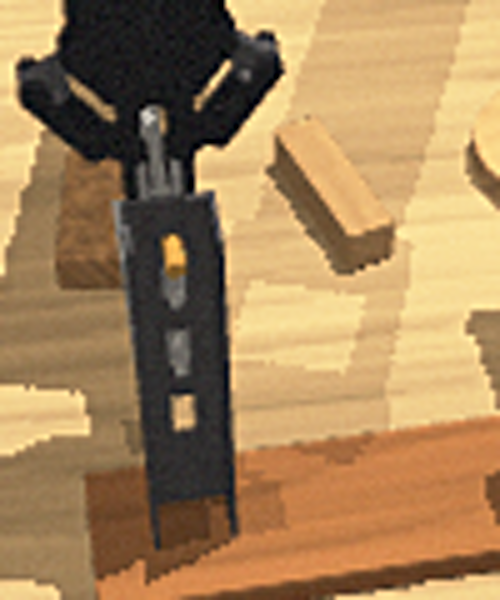

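Pin is pushed in (about 2.5 N) and the tabs show through the upper two slots. I go on until the plate meets the face.

```bash
python3 -m pendant '[[0.04,0.002,0,0,255],[0,0,0,0,255]]'; python3 -m pendant '[[0.04,0.002,0,0,255],[0,0,0,0,255]]'
```

```text
time: 9.05
position: [0.6022, -0.1107, 0.3565]
tcp_rot: [-1.185, -1.245, 1.246]
ft_force: [-3.3, 0.1, -3.9]
grip_width: 0.0084
time: 9.25
position: [0.6036, -0.1106, 0.3566]
tcp_rot: [-1.184, -1.244, 1.246]
ft_force: [-5.3, 0.1, -2.4]
grip_width: 0.0082
```

```bash
python3 -m pendant '[[0.02,0,0,0,255],[0,0,0,0,255]]';python3 -m pendant '[[0,0,-0.1,0,255],[0,0,-0.1,0,255],[0,0,0,0,255]]'
```

```text
time: 9.45
position: [0.6039, -0.1105, 0.3566]
tcp_rot: [-1.182, -1.242, 1.247]
ft_force: [-9.2, 0.9, -2.5]
grip_width: 0.0082
time: 9.75
position: [0.6039, -0.1108, 0.3483]
tcp_rot: [-1.183, -1.242, 1.247]
ft_force: [-6.6, -0.8, -4.4]
grip_width: 0.0084
```

```bash
python3 -m pendant '[[0,0,-0.08,0,255],[0,0,-0.05,0,255],[0,0,0,0,255]]';python3 -m pendant '[[0,0,-0.05,0,255],[0,0,0,0,255]]';python3 look.py side d8 215,150,315,230; python3 look.py scene s8 210,180,310,300
```

```text
time: 10.05
position: [0.6039, -0.1107, 0.3431]
tcp_rot: [-1.183, -1.242, 1.247]
ft_force: [-7.9, -0.7, -2.9]
grip_width: 0.0082
time: 10.25
position: [0.6039, -0.1108, 0.3418]
tcp_rot: [-1.183, -1.242, 1.247]
ft_force: [-9.1, 0.4, 0.5]
grip_width: 0.0082
10.25 [ 0.60391593 -0.11078878  0.34181221] [-1.18282228 -1.24199007  1.24715906] [-9.12520367  0.44396027  0.50961256] 0.008182697970157941
scale 7.5
10.3 [ 0.60392251 -0.11077303  0.34181435] [-1.1828319  -1.24203281  1.24711754] [-8.72976606 -0.62836572 -0.22171451] 0.0075763897772485
scale 5.0
```

View pics/d8.png

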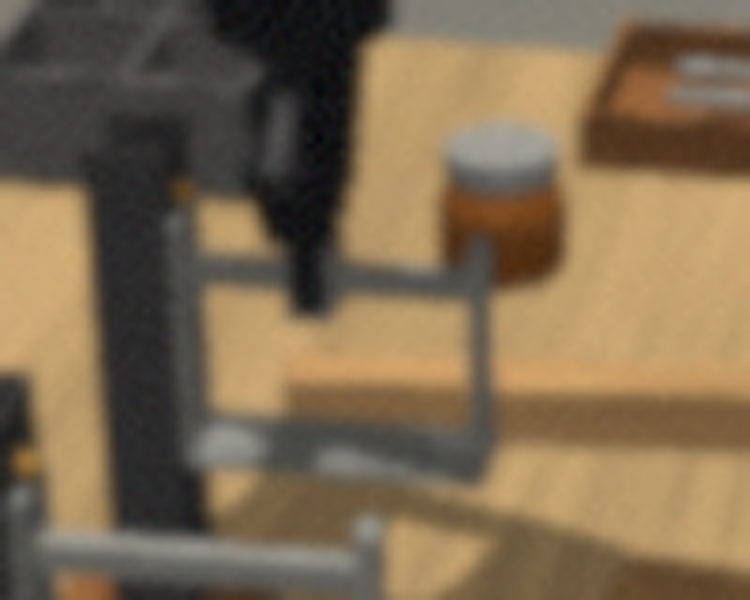

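View pics/s8.png

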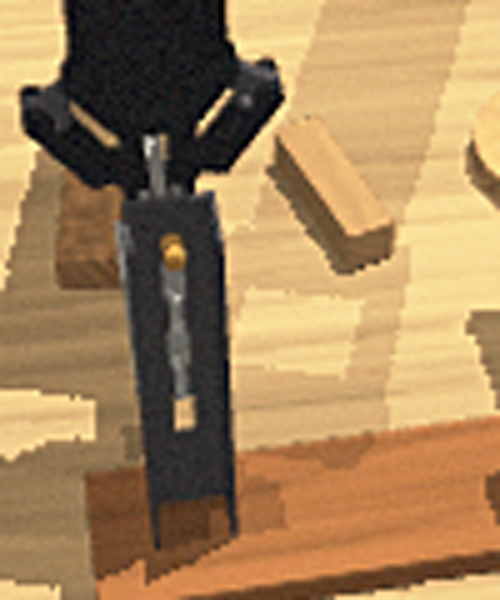

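```bash
python3 -m pendant '[[0,0,-0.03,0,255],[0,0,0,0,255]]';python3 -m pendant '[[0,0,-0.03,0,255],[0,0,0,0,255]]'
```

```text
time: 10.55
position: [0.6039, -0.1108, 0.3411]
tcp_rot: [-1.183, -1.242, 1.247]
ft_force: [-11.3, 0.9, 1.8]
grip_width: 0.0084
time: 10.75
position: [0.6039, -0.1108, 0.3411]
tcp_rot: [-1.183, -1.242, 1.247]
ft_force: [-12.7, -0.0, 6.8]
grip_width: 0.0082
```

```bash
python3 -m pendant '[[0,0,-0.05,0,255],[0,0,0,0,255]]';python3 -m pendant '[[0,0,-0.05,0,255],[0,0,0,0,255],[0,0,0,0,255]]'
```

```text
time: 10.95
position: [0.604, -0.1108, 0.3409]
tcp_rot: [-1.183, -1.242, 1.248]
ft_force: [-16.5, 1.8, 13.7]
grip_width: 0.0081
time: 11.25
position: [0.604, -0.1108, 0.3409]
tcp_rot: [-1.183, -1.242, 1.248]
ft_force: [-22.3, 2.1, 20.2]
grip_width: 0.0084
```

```bash
python3 -m pendant '[[-0.03,0,0.08,0,255],[0,0,0,0,255],[0,0,0,0,0],[0,0,0,0,0],[0,0,0,0,0],[0,0,0,0,0],[0,0,0,0,0],[0,0,0,0,0]]' 40;python3 -m pendant '[[0,0,0.5,0,0],[0,0,0.8,0,0],[-0.3,0,0.8,0,0],[-0.6,0,0.5,0,0],[-0.6,0,0,0,0],[0,0,0,0,0]]';python3 look.py side d9 175,150,325,270; python3 look.py scene s9 210,180,310,300;python3 look.py wrist w9
```

```text
time: 12.05
position: [0.6035, -0.1106, 0.3383]
tcp_rot: [-1.186, -1.246, 1.245]
ft_force: [0.1, -0.6, 1.5]
grip_width: 0.085
time: 12.65
position: [0.542, -0.1105, 0.4436]
tcp_rot: [-1.188, -1.246, 1.245]
ft_force: [0.4, 0.5, -0.5]
grip_width: 0.0855
12.65 [ 0.54196926 -0.11052188  0.44361917] [-1.187798   -1.24589749  1.24468484] [ 0.38584372  0.52563467 -0.51404225] 0.08553528407947895
scale 5.0
12.7 [ 0.54272362 -0.1105572   0.44282761] [-1.18707002 -1.24582726  1.24466775] [ 0.38447814  0.35758677 -0.38453646] 0.08554482429716984
scale 5.0
12.75 [ 0.5432291  -0.11058387  0.4422509 ] [-1.18613257 -1.24556331  1.24492238] [ 0.3081177  -0.71374964 -0.68387059] 0.0854998931337516
```

View pics/d9.png

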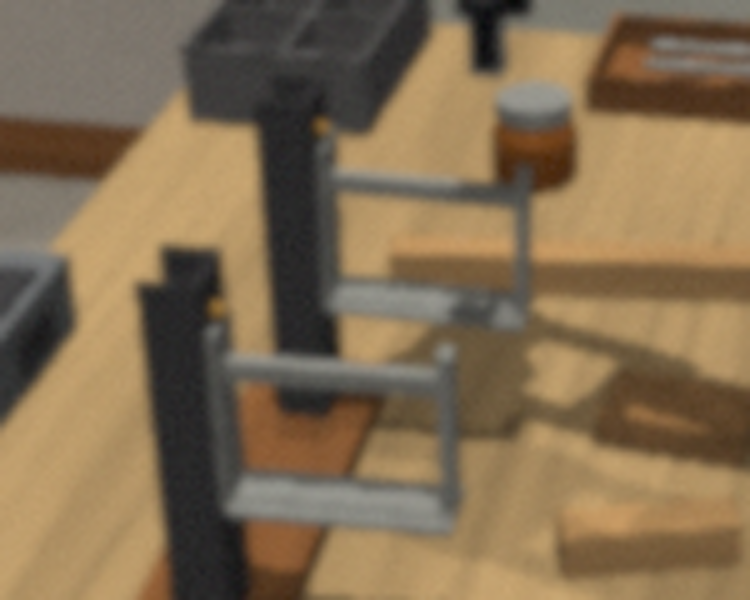

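View pics/s9.png

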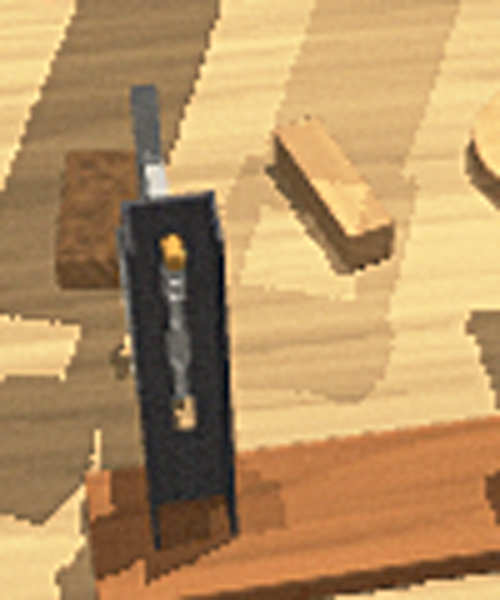

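View pics/w9.png

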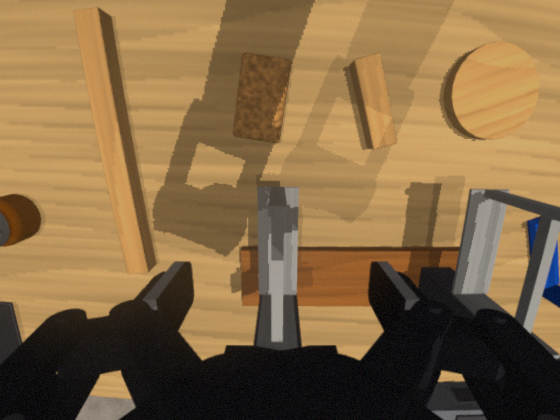

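```bash
python3 -m pendant '[[-0.16,-0.87,0,0.6,0],[-0.16,-0.87,0,0,0],[-0.16,-0.87,0,0,0],[-0.16,-0.87,-0.2,0,0],[-0.16,-0.87,-0.5,0,0],[-0.16,-0.87,-0.5,0,0],[0,0,0,0,0],[0,0,0,0,0],[0,0,0,0,0]]'; python3 look.py wrist w10; python3 look.py side d10 200,140,400,290
```

```text
time: 13.7
position: [0.5057, -0.319, 0.3946]
tcp_rot: [-1.149, -1.299, 1.298]
ft_force: [0.3, -0.0, 1.1]
grip_width: 0.0856
13.7 [ 0.50566223 -0.31895891  0.39457302] [-1.14926158 -1.29893872  1.2982722 ] [ 0.25228551 -0.01533553  1.1119541 ] 0.0856158126523772
13.75 [ 0.50569816 -0.31870605  0.39509189] [-1.15001084 -1.29941741  1.29878982] [-0.59120644 -0.80943999  0.70197485] 0.08524194136962049
scale 4.0
```

View pics/w10.png

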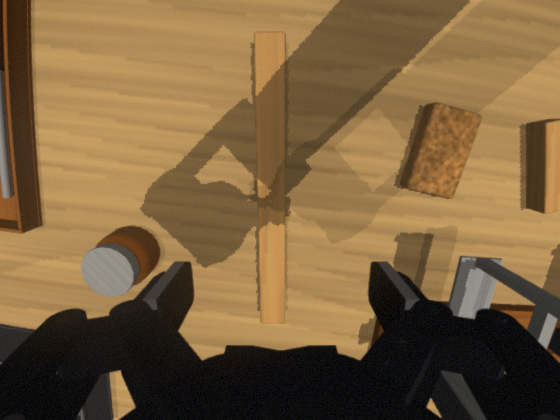

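View pics/d10.png

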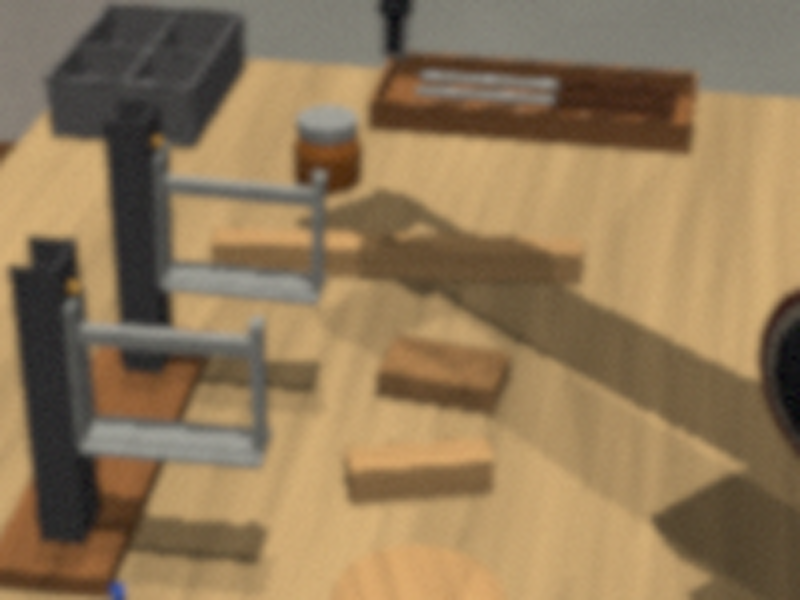

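Run:
```python
from h import *
from workcell import *
np.set_printoptions(precision=4,suppress=True)
s=get_state();W=cam(snapshot("wrist"),s)
q=[plane(W,p,.032) for p in((255,32),(284,32),(285,323),(261,324))];print(q)
m=(q[0]+q[1])/2;e=(q[2]+q[3])/2;d=e-m;print((m+e)/2,np.linalg.norm(d),np.arctan2(d[1],d[0]))
R=Ro.from_rotvec(s['tcp_rot']).as_matrix();print(s['position'],np.arctan2(-R[1,2],-R[0,2]),s['joints'])
```

```text
[array([ 0.3403, -0.3648,  0.032 ]), array([ 0.3368, -0.3356,  0.032 ]), array([ 0.6716, -0.2919,  0.032 ]), array([ 0.6771, -0.3227,  0.032 ])]
[ 0.5065 -0.3287  0.032 ] 0.3385248216765739 0.12715225220987003
[ 0.5057 -0.3186  0.3953] 0.12274717063426804 [-0.6867 -0.0061  1.6884  0.0002  1.4577 -2.3802]
```

```bash
python3 -m pendant '[[0.02,-0.25,-0.9,0,0],[0,0,-0.9,0,0],[0,0,-0.9,0,0],[0,0,-0.9,0,0],[0,0,-0.9,0,0],[0,0,-0.8,0,0],[0,0,0,0,0],[0,0,0,0,0]]' 60; python3 look.py wrist w11
```

```text
time: 14.65
position: [0.5062, -0.329, 0.1829]
tcp_rot: [-1.149, -1.299, 1.299]
ft_force: [-0.1, 0.4, 0.4]
grip_width: 0.0854
14.65 [ 0.5062372  -0.32902095  0.1829254 ] [-1.14906294 -1.29859181  1.29852379] [-0.12277533  0.41716874  0.35216612] 0.08542132385836748
```

View pics/w11.png

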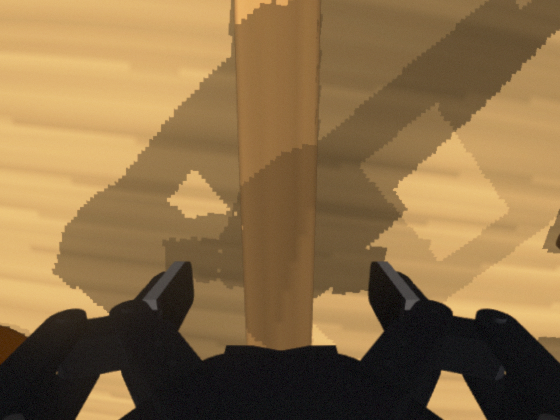

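```bash
python3 -m pendant '[[0,0,-0.1,0,0],[0,0,0,0,0],[0,0,0,0,255],[0,0,0,0,255],[0,0,0,0,255],[0,0,0,0,255],[0,0,0,0,255],[0,0,0,0,255]]' 60; python3 -m pendant '[[0,0,0,0,255],[0,0,0.3,0,255],[0,0,0.5,0,255],[0,0,0,0,255]]'; python3 look.py side d12 200,140,400,290
```

```text
time: 15.5
position: [0.506, -0.3296, 0.1787]
tcp_rot: [-1.15, -1.298, 1.298]
ft_force: [-0.1, -0.3, 1.8]
grip_width: 0.031
time: 15.9
position: [0.5065, -0.3299, 0.2128]
tcp_rot: [-1.154, -1.299, 1.299]
ft_force: [1.0, -1.0, -3.0]
grip_width: 0.031
15.9 [ 0.50648252 -0.32991201  0.21283005] [-1.15379858 -1.29897846  1.29859067] [ 1.04925313 -1.04467927 -2.97339867] 0.03103885392398907
scale 4.0
```

View pics/d12.png

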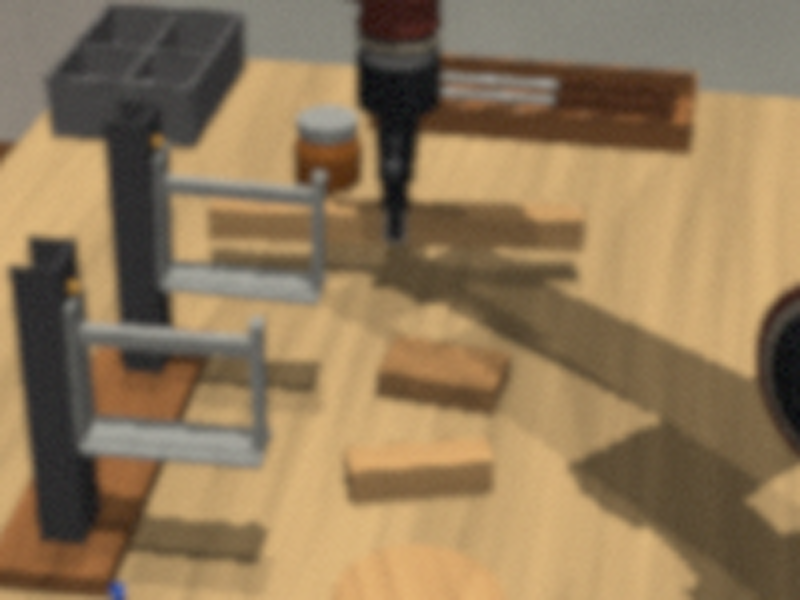

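```bash
python3 -m pendant '[[0,0,0.5,0,255],[0,0,0.9,0,255],[0,0,0.9,0,255],[0,0,0.9,0,255],[0,0,0.9,0,255],[0,0,0.9,0,255],[0,0,0.9,0,255],[0,0,0.2,0,255],[0.15,0.3,0,-0.5,255],[0.15,0.5,0,-0.7,255]]'; python3 -m pendant '[[0.15,0.6,0,-0.9,255],[0.15,0.6,0,-0.9,255],[0.15,0.6,0,-0.9,255],[0.15,0.6,0,-0.9,255],[0.15,0.6,0,-0.9,255],[0.15,0.6,0,-0.9,255],[0.15,0.6,0,-0.9,255],[0.15,0.6,0,-0.9,255],[0.15,0.6,0,-0.9,255],[0.15,0.6,0,-0.9,255]]'; python3 -m pendant '[[0.15,0.6,0,-0.9,255],[0.15,0.5,0,-0.9,255],[0.04,0.46,0,-0.9,255],[0,0,0,-0.87,255],[0,0,0,0,255],[0,0,0,0,255]]'; python3 look.py scene s13; python3 look.py wrist w13
python3 - <<'E'
from h import *
from workcell import *
s=get_state()
R=Ro.from_rotvec(s['tcp_rot']).as_matrix();print(s['position'],np.arctan2(R[1,2],R[0,2]),np.arctan2(R[1,0],R[0,0]))
E
```

```text
time: 16.95
position: [0.5176, -0.2977, 0.4518]
tcp_rot: [-1.219, -1.188, 1.189]
ft_force: [-0.4, -0.2, -3.3]
grip_width: 0.0313
time: 17.95
position: [0.5777, -0.0563, 0.4508]
tcp_rot: [-1.538, -0.36, 0.367]
ft_force: [0.2, -0.8, -3.1]
grip_width: 0.0309
time: 18.55
position: [0.5912, 0.0049, 0.452]
tcp_rot: [-1.57, -0.03, 0.035]
ft_force: [0.3, -0.6, -2.9]
grip_width: 0.0312
18.55 [0.59122031 0.00491957 0.45197617] [-1.57017942 -0.03007822  0.03535978] [ 0.25631792 -0.5743065  -2.86479022] 0.031207242150626553
18.6 [0.5912538  0.00475395 0.45252264] [-1.57028545 -0.03022029  0.03419528] [ 0.14047053  1.04920376 -3.00032301] 0.031261141502674464
[0.59128977 0.00462578 0.45306509] 1.6112264766366418 0.0404305818318005
```

View pics/s13.png

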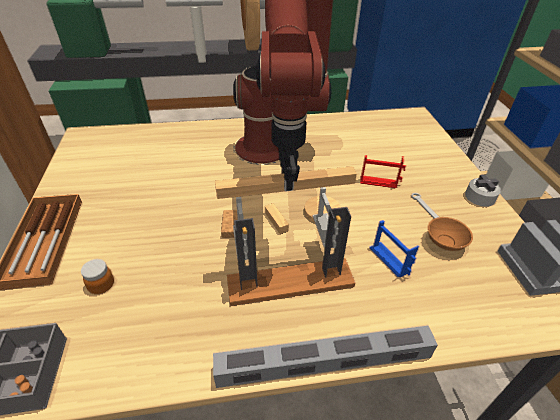

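View pics/w13.png

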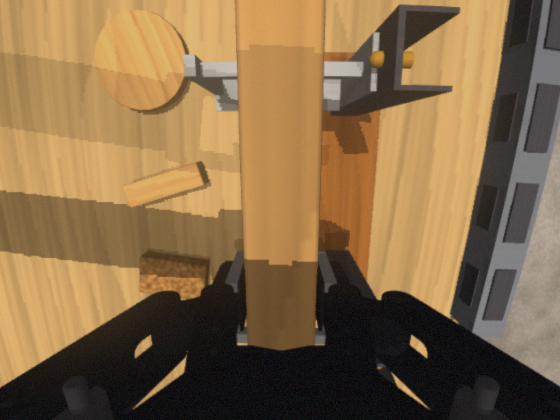

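```bash
python3 -m pendant '[[0,0,-0.6,0,255],[0,0,-0.8,0,255],[0,0,-0.5,0,255],[0,0,0,0,255],[0,0,0,0,255]]'; python3 look.py side d14 175,140,325,260;  python3 look.py wrist w14
```

```text
time: 19.15
position: [0.5914, 0.0047, 0.3784]
tcp_rot: [-1.571, -0.031, 0.031]
ft_force: [0.1, 0.4, -1.7]
grip_width: 0.0308
19.15 [0.59142089 0.00466117 0.37838392] [-1.57050762 -0.03082698  0.03134006] [ 0.06877485  0.37074314 -1.6524976 ] 0.0308190791713988
scale 5.0
19.2 [0.59175316 0.00471281 0.3797685 ] [-1.5708647  -0.03274185  0.02947795] [ 1.21058239 -1.28338974 -3.16952145] 0.030813944053759763
```

View pics/d14.png

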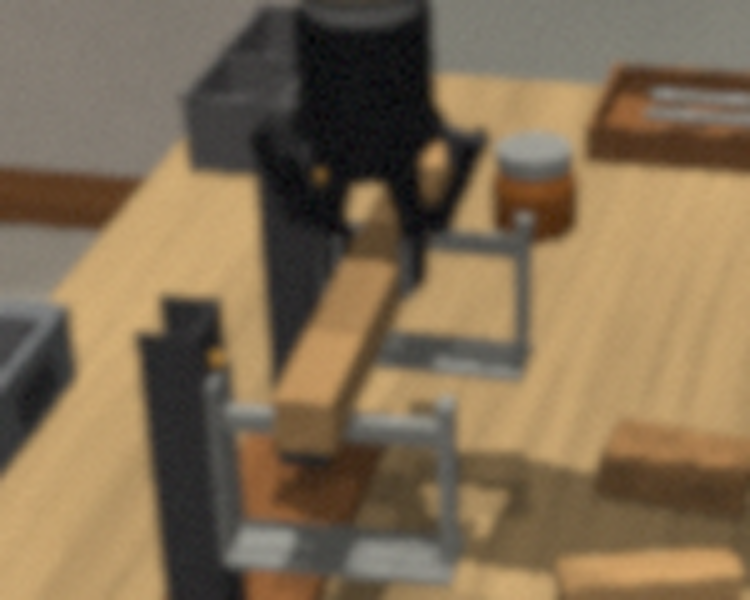

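View pics/w14.png

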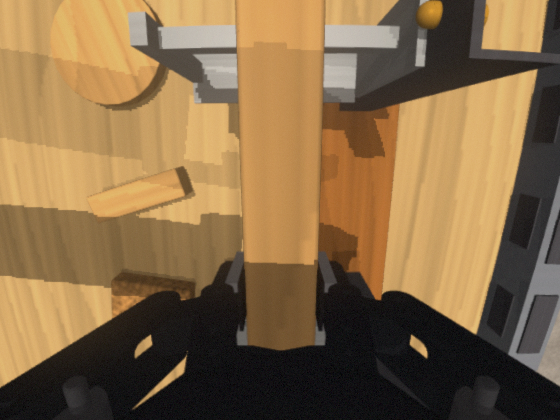

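```bash
python3 -m pendant '[[0,0,-0.1,0,255],[0,0,-0.08,0,255],[0,0,0,0,255]]'; python3 -m pendant '[[0,0,-0.05,0,255],[0,0,0,0,255]]';  python3 -m pendant '[[0,0,-0.03,0,255],[0,0,0,0,255]]'
```

```text
time: 19.55
position: [0.5913, 0.005, 0.3709]
tcp_rot: [-1.57, -0.031, 0.031]
ft_force: [0.6, 0.5, -3.1]
grip_width: 0.031
time: 19.75
position: [0.5913, 0.005, 0.3688]
tcp_rot: [-1.57, -0.031, 0.032]
ft_force: [0.6, 0.4, -3.0]
grip_width: 0.0314
time: 19.95
position: [0.5914, 0.005, 0.3683]
tcp_rot: [-1.57, -0.031, 0.031]
ft_force: [-0.6, -1.1, -1.3]
grip_width: 0.0311
```

Contact is beginning (underside near 0.190 m). A touch more, then release.

```bash
python3 -m pendant '[[0,0,-0.02,0,255],[0,0,0,0,255]]'; python3 -m pendant '[[0,0,0,0,200],[0,0,0,0,120],[0,0,0,0,0],[0,0,0,0,0],[0,0,0,0,0],[0,0,0,0,0],[0,0,0,0,0],[0,0,0,0,0]]' 20;  python3 look.py side d15 175,140,325,260
```

```text
time: 20.15
position: [0.5915, 0.0049, 0.368]
tcp_rot: [-1.571, -0.032, 0.031]
ft_force: [-2.0, -2.1, 2.1]
grip_width: 0.0307
time: 20.95
position: [0.5914, 0.005, 0.3671]
tcp_rot: [-1.571, -0.031, 0.031]
ft_force: [0.1, 0.1, 0.9]
grip_width: 0.085
20.95 [0.59138686 0.00501497 0.36708818] [-1.57059145 -0.03112286  0.03109293] [0.13286498 0.09886407 0.91352921] 0.08496440928890228
scale 5.0
```

View pics/d15.png

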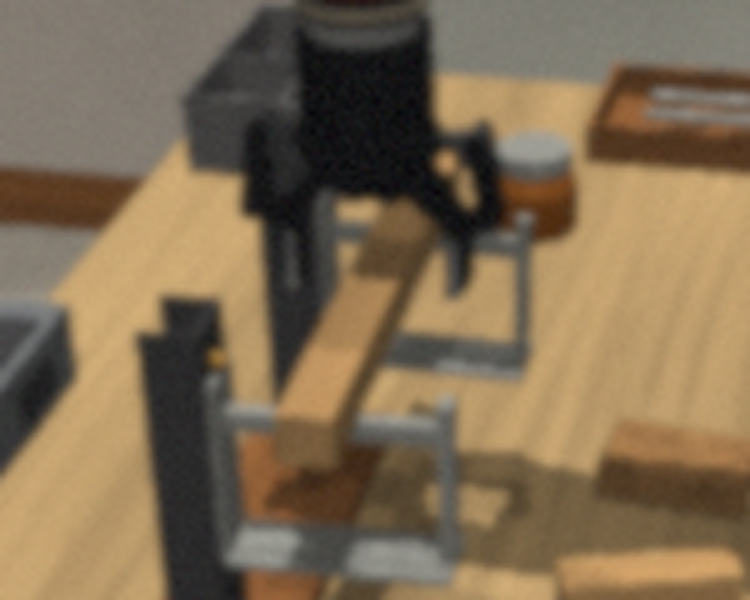

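Released, lying on both bars. Retreat straight up, then check.

```bash
python3 -m pendant '[[0,0,0.3,0,0],[0,0,0.7,0,0],[0,0,0.9,0,0],[0,0,0.9,0,0],[-0.7,0,0.5,0,0],[-0.9,0,0,0,0],[-0.9,0,0,0,0],[0,0,0,0,0],[0,0,0,0,0],[0,0,0,0,0]]'; python3 look.py side d16 155,130,355,280;  python3 look.py scene s16 190,140,400,310; python3 look.py wrist w16; python3 look.py scene s16f
```

```text
time: 22.0
position: [0.4919, 0.0049, 0.4998]
tcp_rot: [-1.571, -0.032, 0.03]
ft_force: [-0.5, -0.3, 0.4]
grip_width: 0.0856
22.0 [0.49187032 0.0049431  0.49977181] [-1.57070657 -0.03196399  0.03021564] [-0.4553081  -0.27032284  0.43373896] 0.08558685194640968
scale 4.0
22.05 [0.49207045 0.0049278  0.49947861] [-1.57060828 -0.0314212   0.03074169] [-0.10624599  0.58237046 -0.18811064] 0.08519729007618572
scale 3.5294117647058822
22.1 [0.49216241 0.00490478 0.49924345] [-1.57053979 -0.03104478  0.03119539] [ 0.09611038 -0.01255928 -0.28714349] 0.0856283805314773
22.15 [0.4921505  0.0049082  0.49903644] [-1.57050384 -0.03073508  0.03151247] [0.16649444 0.12894071 0.20800957] 0.08525837974889512
```

View pics/d16.png

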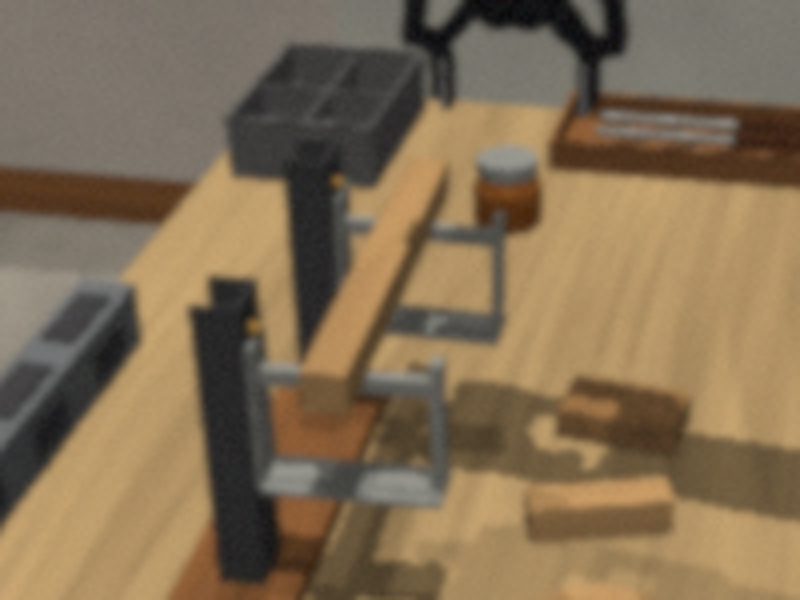

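View pics/s16.png

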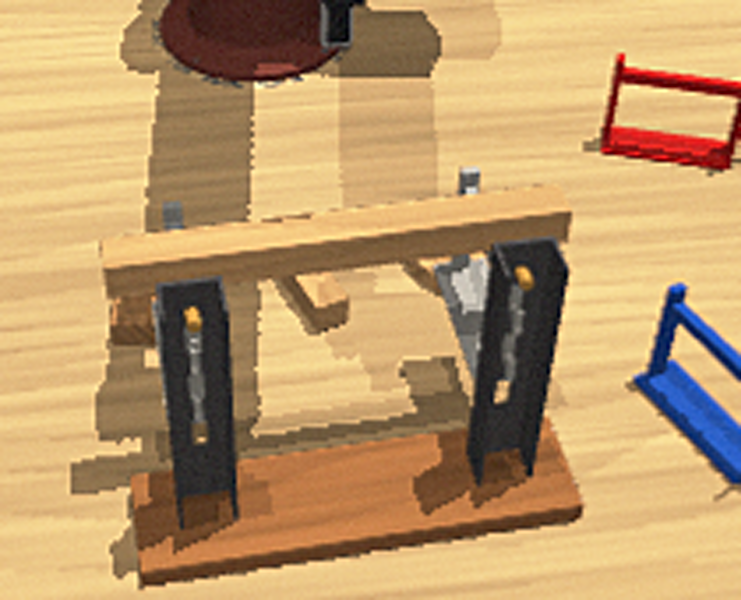

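View pics/w16.png

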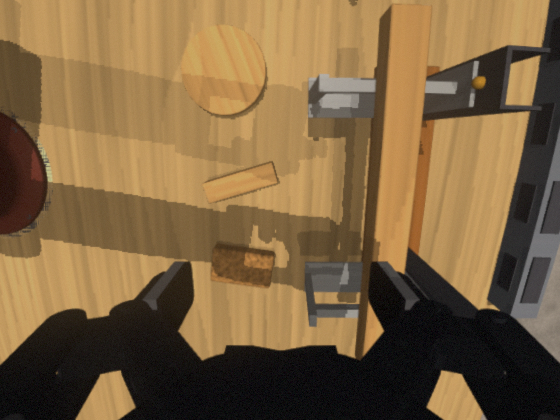

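Run:
```python
from h import *
from workcell import *
np.set_printoptions(precision=4,suppress=True)
S=cam(snapshot("scene"));T=cam(snapshot("side"));f=3.5294
b=lambda x,y:(190+x/f,140+y/f);t=lambda x,y:(155+x/4,130+y/4)
l,r=plane(S,b(105,269),.222),plane(S,b(572,211),.222);d=r-l
print("blank rear-top edge",l,r,(l+r)/2,np.linalg.norm(d),"yaw",np.arctan2(-d[0],d[1]))
u=np.array([.6489,.1224]);v=np.array([.6595,-.1076]);n=(u-v)/np.linalg.norm(u-v)
print("y in rack",((l+r)/2)[:2]@n-(u+v)/2@n)
print("post tops used/free, side",plane(T,t(437,362),.204),plane(T,t(500,216),.204),np.diff([plane(T,t(437,362),.204),plane(T,t(500,216),.204)],axis=0))
print("plate tops used/free, side",plane(T,t(254,343),.212),plane(T,t(339,193),.212))
```

```text
blank rear-top edge [ 0.6207 -0.1637  0.222 ] [0.6028 0.1727 0.222 ] [0.6117 0.0045 0.222 ] 0.3369091536646023 yaw 0.0531337094147475
y in rack -0.0009733473767246613
post tops used/free, side [0.5198 0.1196 0.204 ] [ 0.5242 -0.1009  0.204 ] [[ 0.0045 -0.2205  0.    ]]
plate tops used/free, side [0.6419 0.1315 0.212 ] [ 0.6515 -0.1013  0.212 ]
```

```bash
python3 -c "
from workcell import *
print(hand_in(),get_state()['time'])"
```

```text
the job is handed in; nothing more can be done
the job is handed in; nothing more can be done
```

I hooked the loose bracket into the upper two slots of the empty upright. I then pushed it down until it stopped under about 20 N, with the bracket at 0.100 m, level with the other one. In the pictures the brass pin has sprung out above its back plate, as on the used upright. I laid the blank across both arms, let go of it, and backed the arm away.

**Last checks**
- **Blank:** its middle is about 1 mm from the rack's middle along the line of uprights. Its angle is 0.053 rad, against 0.046 rad for that line. The underside was near 0.190 m when it touched down on the bars.
- **Bracket position:** I estimated it from the arm's stop height and position. A rough side-view check put the two brackets' front posts 220 mm apart instead of 230 mm. The back-plate tops came out 233 mm apart. I read those corners by eye from a blurred crop, so I put the mismatch down to reading error and did not measure again.
- **Pin:** I judged it out from the pictures only, since its travel cannot be read.
- **Other things on the bench:** I saw no sign in the pictures that they had moved, though I did not measure them again.

I handed the job in at about 22 s, with the gripper open and clear of everything; no verdict is reported.

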